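Hold a tongued board home under the jig lip

TASK

Two MDF boards with a wooden grip block lie on the bench; take the one with the thin tongue on its far edge, set it down flat in the pocket of the wooden jig, tongue towards the lip, then slide it along the pocket floor so that the tongue goes under the lip and pushes back the hidden sprung stop until the board's shoulder is up against the lip. Finish while still holding it there, pressed home against the spring: do not let go, because the spring would push it out again. Leave the other board and everything else on the bench where it is.

Things in the scene. Friction and masses are not known exactly. Their poses are not given: they have to be found in the camera images.
- tongued_grip (a point): Tongued board, the one to use: point on its oak grip block (50 x, 24 y, 40 tall mm; pinch across the 24 mm, y), 42 mm above the board's underside, 24 above its top face, 16 below the block's top, at the centre of the board's 100 x 80 mm body. Axes: x towards the tongue, z up. Starts flat on the bench, tongue pointing away from the robot within 35 degrees. About 0.18 kg.
- tongue_tip (a point): Middle of the tongue's end on the tongued board, half-way up the tongue (4.5 mm above the underside), 72 mm in +x from the grip point. Board body 100 x 80 x 18 mm MDF; tongue 22 long, 56 wide, 9 mm thick, underside level with the body's. The body's +x edge above and beside the tongue is the shoulder, 50 mm in +x from the grip point.
- plain_grip (a point): Same point on the other board, to be left alone: same thickness, width and grip block but no tongue, a plain 122 x 80 x 18 mm rectangle from 50 mm behind this point to 72 mm in front. It cannot go under the lip.
- jig: Jig fixed to the bench, plywood and oak. Origin: underside, below its pocket's centre; x along the pocket to the lip, away from the robot within 20 degrees. Outside x -80 to +114, 109 mm wide. Pocket floor 12 mm above the bench; open pocket x -68 to +68, y -42.5 to +42.5. Side fences 14 mm above the floor, their top 6 mm sloping outwards as lead-in; rear wall 8 mm high.
- lip_edge (a point): Middle of the lip's lower front edge, 68 mm in +x from the jig's origin, 24 mm above the bench (12 above the pocket floor); lip 12 mm thick, axes as the jig's. Board wholly behind the lip: grip point at jig x -18 to -4 (best -11). Home, shoulder touching the lip: grip point at jig x +18. Seated, the grip point is 54 mm above the bench.
- stop (a joint): How far the steel stop bar hidden under the lip is pushed back, m: 0 at rest, its face then 14 mm behind the lip's front face; 0.008 when the board is home; 0.0095 at most. Its spring pushes back with 5 N at 0, rising to 9 N at 0.008; once the shoulder meets the lip the resistance becomes hard.
- pencil: Bystander: flat yellow carpenter's pencil, 160 x 12 x 7 mm, origin under its middle.
- offcut: Bystander: dark wood offcut, 70 x 50 x 25 mm, origin under its middle.
- square: Bystander: try square lying flat; wooden stock 20 x 100 x 16 mm with the origin under it, steel blade reaching 160 mm in +x.
- glue: Bystander: white glue bottle, standing, 52 mm across, 130 mm tall, origin under its middle.
- screws: Bystander: jar of screws, standing, 56 mm across, 55 mm tall, origin under its middle.

How it is judged:
By the outcome, as a careful person would: the job done as asked, in the order asked, and still so for the second after the job is handed in, while the arm keeps its last pose, push and grip.
It also fails if it takes over 54 s, if anything falls off the work surface, if the arm or the gripper's body presses on something with over 40 N, if the wrist force passes 120 N, or if a joint passes its speed limit or range.

ROBOT

A 6-joint arm with a two-finger parallel gripper is mounted at the origin on the work surface. World frame = base frame: x ahead of the robot, y to its left, z up, the work surface at z = 0. Lengths are in m, angles in rad, forces in N, time in s.
With the tool pointing down it reaches from about 0.35 to 0.775 m from the base axis. Payload 7.3 kg.
Tool frame: the origin (TCP) lies between the finger pads; the fingertips stand 17 mm ahead of it and the grasp point (between the pads) lies 2 mm behind it; z points along the fingers, y is the direction in which the jaws open and shut (so a half turn about z gives the same grasp; the last joint's range is limited). The gripper opens to 92 mm and grips with 3 to 60 N. Pads are 19 mm wide; open, the fingers measure 130 mm over their backs; the gripper's body (75 mm by 190 mm) begins 47 mm behind the grasp point.
Start: joints at [-0.146, 0.342, 1.524, -0, 1.275, -0.146], TCP at [0.525, 0, 0.244] pointing down, gripper open.
Joint ranges: [-2.53, 2.53], [-0.77, 2.02], [0.04, 2.7], [-1, 4.14], [0.28, 2.66], [-3.11, 3.11]. Speed limits (rad/s): [2.57, 2.57, 3.14, 3.14, 3.14, 3.14].

INTERFACE

Orientations are given as [roll, pitch, yaw] about the fixed x, y, z axes, in that order (R = Rz(yaw) Ry(pitch) Rx(roll)).
In Python, from cell import sensors, vision, hand_in gives the robot as it stands.
- The arm moves only by the tool step_arm, never from a script. Its argument "series" is a list of rows, each a list of 5 numbers: the opening, from 0 (shut) to 1 (fully open), then the shift along the world's x, y, z each as a share of 25 mm, from -1 to 1, then the turn about the world's z as a share of 0.08 rad, from -1 to 1. A call has 1 to 12 rows; each row shifts and turns the commanded pose from where the row before left it; what a row does not reach is not made up. A row lasts 1/10 s, in which the tool goes at most 50 mm and 8.59 degrees, less where a joint would pass 70% of its speed; a pose out of reach is approached as far as the arm can. A call with a number of a shift or a turn outside -1 to 1 is refused whole. A call with a gripper value outside its range is refused whole. The fingers move at their own pace and stop on an object; "squeeze" is the grip in N (left out, the last holds). Time passes only in rows, so rows that do not move let the fingers close. It gives the time, the measured TCP pose, the force and the opening at its end, in the units of the state.
- sensors.observe(): the state, without advancing time (a new reading comes with each control period).
- vision.read_camera(name): name is "scene" or "side" or "wrist"; returns a dict with "pixels" (384x512x3 uint8, blue, green, red), "range_z" (384x512 float32, m along the optical axis (not along the pixel's ray), 0 where there is no reading), "camera_matrix" (3x3 intrinsics, pixels), "pose" (4x4, takes a point from camera to world coordinates). Camera axes: x right, y down, z forward; pixel columns grow to the right and rows downward; lengths in m; the calibration is good to about 2 mm. A picture is of the moment at which its call begins.
- hand_in(): hands the job in, once; it reports no verdict.
The state is a dict: "time": time; "qpos": joint angles; "qvel": joint speeds; "joint_efforts": joint torques, N m; "tool_pos": TCP position; "tool_rot": TCP orientation; "contact_force": force on the tool from outside, world axes, zero at the start; "torque": the same for the moment, N m; "opening": finger opening in m.
Only numpy, scipy, OpenCV 4.12 (cv2) and the standard library are available. Lean on these libraries where they do the work, as an engineer would, in place of code of your own. Each camera call takes 0.05 s, during which the arm holds its last target.

## Working session

There is one attempt and no reset: what is moved stays moved. The work goes in short steps, Python scripts to look and compute and a tool call to move; the robot and the scene stay as the last step left them, time stands still between calls to the robot, and variables do not carry over. Pictures are saved under pics/ and viewed, and the job is handed in when it is done.

Besides the shell and the picture viewer there is one more tool, called after "Emit:" by a JSON object that holds its "api" and its "payload". step_arm: Moves the arm, as the interface text tells. Its arguments: {"type":"object","properties":{"series":{"type":"array","items":{"type":"array","items":{"type":"number","minimum":-1,"maximum":1}}},"squeeze":{"type":"number"}},"required":["series"]}

```bash
ls; mkdir -p pics
python3 - <<'E'
from cell import sensors, vision
import cv2,numpy as np
print(sensors.observe())
for n in ["scene","side","wrist"]:
    d=vision.read_camera(n); cv2.imwrite(f"pics/{n}0.png",d["pixels"]); np.savez(f"pics/{n}0.npz",**d)
    print(n,d["camera_matrix"].tolist(),np.round(d["pose"],3).tolist())
E
```

```text
pics
{'time': 0.0, 'qpos': array([-1.45991808e-01,  3.42707571e-01,  1.52503585e+00,  1.57869455e-06,
        1.27539265e+00, -1.45952286e-01]), 'qvel': array([ 3.46417594e-04, -4.32115257e-04,  2.09939936e-03, -1.09055116e-03,
        1.26344957e-04,  6.57598246e-05]), 'joint_efforts': array([ 7.61924657e-04, -4.31245601e+01, -2.44219762e+01,  7.17750052e-02,
        5.59406646e-02, -1.04314388e-04]), 'tool_pos': array([5.24611472e-01, 8.41476442e-05, 2.43046235e-01]), 'tool_rot': array([-3.14006586e+00, -2.25960501e-04,  1.57075617e+00]), 'contact_force': array([ 0.04026631,  0.5498777 , -0.71805423]), 'torque': array([0.01898087, 0.01023197, 0.00471868]), 'opening': 0.09186089639853415}
scene [[372.0217598303107, 0.0, 253.33473274360227], [0.0, 372.0217598303107, 187.5798996430089], [0.0, 0.0, 1.0]] [[0.632, 0.441, -0.637, 1.257], [0.775, -0.347, 0.528, -0.522], [0.012, -0.828, -0.561, 0.651], [0.0, 0.0, 0.0, 1.0]]
side [[423.64955192196, 0.0, 254.55239395959669], [0.0, 423.64955192196, 189.67324794422942], [0.0, 0.0, 1.0]] [[0.946, -0.156, 0.283, 0.239], [-0.323, -0.478, 0.817, -0.933], [0.008, -0.864, -0.503, 0.663], [0.0, 0.0, 0.0, 1.0]]
wrist [[296.442569674359, 0.0, 258.6238647488704], [0.0, 296.442569674359, 194.62838894226385], [0.0, 0.0, 1.0]] [[1.0, -0.001, -0.002, 0.525], [-0.001, -0.957, -0.291, 0.079], [-0.002, 0.291, -0.957, 0.384], [0.0, 0.0, 0.0, 1.0]]
```

View pics/scene0.png

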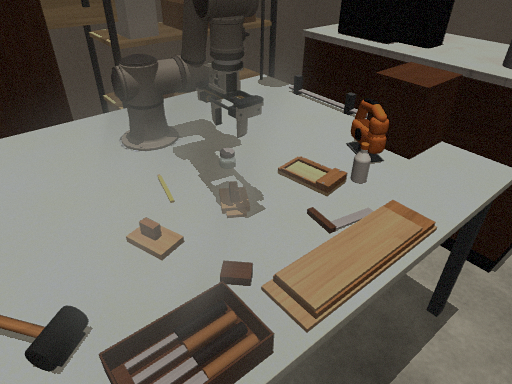

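View pics/side0.png

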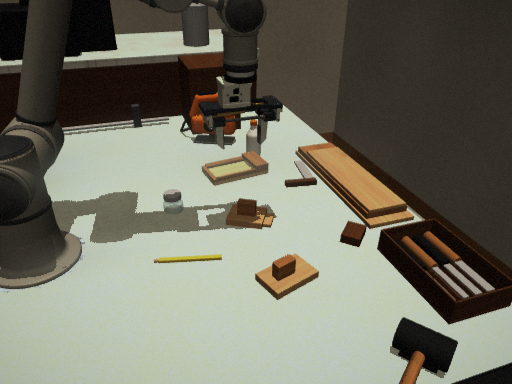

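View pics/wrist0.png

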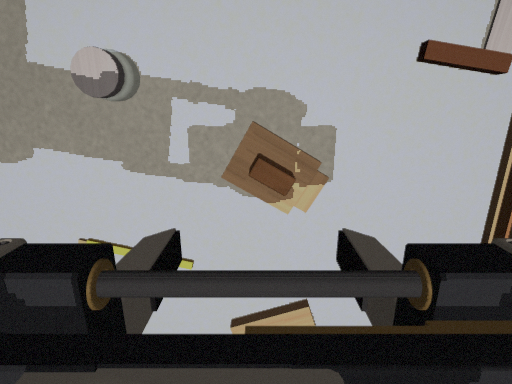

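The wrist view shows the tongued board at about (272,172), with its tongue pointing lower right at about (312,193). The plain board is at the bottom, around (270,320), and shows at (287,275) in side. The jig is at (235,168) in side and (312,174) in scene, with its lip at the right end.

```bash
cat > h.py <<'E'
import numpy as np,cv2
def cloud(d):
    K=d["camera_matrix"];P=d["pose"];r=d["range_z"]
    v,u=np.indices(r.shape)
    c=np.stack([(u-K[0,2])/K[0,0]*r,(v-K[1,2])/K[1,1]*r,r],-1)
    w=c@P[:3,:3].T+P[:3,3]; w[r<=0]=np.nan
    return w
def rect(p):
    (c,s,a)=cv2.minAreaRect((p*1000).astype(np.float32)); return np.round(c,1),np.round(s,1),round(a,1)
E
python3 - <<'E'
from h import *
D={n:dict(np.load(f"pics/{n}0.npz")) for n in["scene","side","wrist"]}
for n,(u,v,w) in {"side":(250,213,45),"scene":(233,195,45),"wrist":(275,168,75)}.items():
    W=cloud(D[n]);q=W[v-w:v+w,u-w:u+w].reshape(-1,3)
    for lab,a,b in[("block",.05,.065),("board",.012,.022),("tongue",.006,.0115)]:
        p=q[(q[:,2]>a)&(q[:,2]<b)]
        print(n,lab,len(p),p.mean(0).round(4) if len(p) else'', rect(p[:,:2]) if len(p)>5 else'')
W=cloud(D["side"]);
for n,(u,v,w) in {"side":(235,168,45),"scene":(312,174,38)}.items():
    W=cloud(D[n]);q=W[v-w:v+w,u-w:u+w].reshape(-1,3)
    for lab,a,b in[("lip",.031,.042),("fence",.0225,.03),("floor",.009,.015),("all",.008,.04)]:
        p=q[(q[:,2]>a)&(q[:,2]<b)]
        print(n,lab,len(p),p.mean(0).round(4), rect(p[:,:2]))
for n in D:
    W=cloud(D[n]); m=np.nan_to_num((np.clip(W[...,2],0,.06)/.06*255)).astype(np.uint8)
    cv2.imwrite(f"pics/{n}_h.png",cv2.applyColorMap(m,cv2.COLORMAP_JET))
im=[cv2.resize(D["side"]["pixels"][130:240,150:300],None,fx=5,fy=5)]
cv2.imwrite("pics/side_z.png",im[0])
E
```

```text
side block 156 [ 0.5404 -0.0488  0.0566] (array([ 552.3, -119.3]), array([ 51.9, 283.1]), 6.7)
side board 831 [0.5546 0.086  0.0169] (array([609.7,  43. ]), array([515.9, 260.8]), 88.0)
side tongue 425 [0.5568 0.0983 0.0089] (array([577.6,  54.6]), array([466.1, 279.3]), 76.9)
scene block 174 [0.462  0.0436 0.0552] (array([451.9,  43.6]), array([ 47.3, 249.2]), 56.0)
scene board 519 [0.531  0.0019 0.017 ] (array([470.2,  38.8]), array([ 80.2, 266. ]), 59.5)
scene tongue 163 [ 0.5577 -0.0133  0.0085] (array([474. ,  30.1]), array([ 77.2, 295.3]), 62.0)
wrist block 939 [0.5385 0.0014 0.0578] (array([5.388e+02, 2.000e-01]), array([24.4, 50.1]), 59.6)
wrist board 3855 [0.5381 0.004  0.0181] (array([5.388e+02, 2.000e-01]), array([ 80.4, 100.2]), 59.6)
wrist tongue 622 [ 0.5917 -0.0287  0.009 ] (array([5.514e+02, 1.000e-01]), array([ 68. , 122.1]), 59.4)
side lip 367 [0.6313 0.2692 0.0363] (array([611.8, 329.8]), array([201.8, 705.7]), 0.3)
side fence 277 [0.5948 0.2854 0.0257] (array([603.4, 331. ]), array([698.9, 212.4]), 86.5)
side floor 541 [0.5772 0.2881 0.0119] (array([598.4, 341.8]), array([683.7, 222.3]), 84.6)
side all 1626 [0.5888 0.2636 0.0211] (array([597.2, 329. ]), array([709.7, 222.5]), 84.7)
scene lip 309 [0.6618 0.2829 0.035 ] (array([660.4, 286.9]), array([ 48. , 113.8]), 7.6)
scene fence 211 [0.6016 0.2708 0.025 ] (array([593.1, 276.7]), array([184.3, 112.9]), 7.6)
scene floor 545 [0.5732 0.2701 0.0116] (array([610.8, 217.9]), array([217.3, 221.6]), 10.6)
scene all 1419 [0.6015 0.2688 0.0202] (array([610.4, 222.8]), array([228.7, 225.9]), 8.3)
```

View pics/side_z.png

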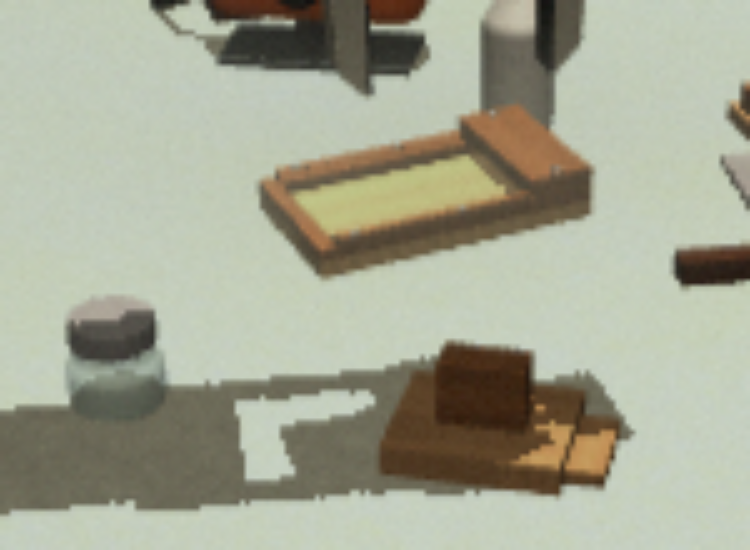

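View pics/wrist_h.png

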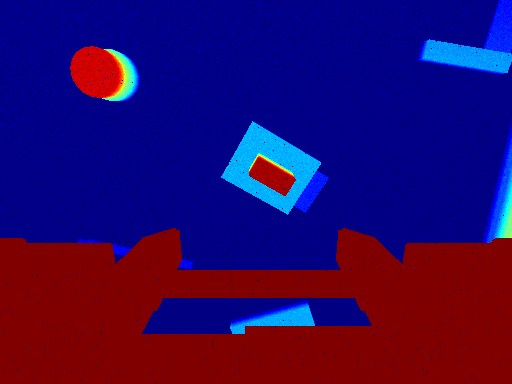

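Wrist depth puts the tongued grip at (0.5388, 0.0002), with the tongue heading −30.4°. The measured sizes match the nominal ones. Next I'll locate the jig, the glue and the plain board.

Run:
```python
from h import *
D={n:dict(np.load(f"pics/{n}0.npz")) for n in["scene","side","wrist"]}
for n in ["side","scene"]:
    W=cloud(D[n]);q=W.reshape(-1,3)
    q=q[~np.isnan(q[:,0])]
    for lab,(x0,x1,y0,y1,z0,z1) in dict(lip=(.5,.76,.15,.37,.031,.04),jigall=(.48,.74,.18,.37,.02,.04),floor=(.5,.66,.22,.34,.009,.0145),glue=(.68,.9,.2,.5,.06,.14),plain=(.4,.75,-.3,-.09,.05,.065),screws=(.3,.48,-.02,.25,.04,.065)).items():
        p=q[(q[:,0]>x0)&(q[:,0]<x1)&(q[:,1]>y0)&(q[:,1]<y1)&(q[:,2]>z0)&(q[:,2]<z1)]
        if len(p)>5: print(n,lab,len(p),p.mean(0).round(3),rect(p[:,:2]))
```

```text
side lip 239 [0.661 0.291 0.036] (array([661.2, 300.9]), array([143.5,  68.9]), 82.6)
side jigall 580 [0.616 0.281 0.029] (array([600.6, 289.8]), array([229.6, 138.1]), 7.7)
side floor 437 [0.579 0.282 0.012] (array([578.6, 271.2]), array([142.9, 104.9]), 9.2)
side glue 109 [0.689 0.377 0.1  ] (array([689.9, 381.7]), array([38. , 19.3]), 88.8)
side plain 212 [ 0.539 -0.267  0.057] (array([ 539.6, -264.2]), array([51. , 25.3]), 18.8)
side screws 198 [0.353 0.103 0.052] (array([353.7, 109.7]), array([50.8, 48.3]), 61.6)
scene lip 334 [0.664 0.289 0.035] (array([663.9, 301. ]), array([146.3,  70.5]), 82.6)
scene jigall 667 [0.636 0.284 0.03 ] (array([605. , 288.8]), array([229.5, 136.6]), 9.2)
scene floor 454 [0.564 0.277 0.011] (array([577.6, 270.4]), array([152.5, 102.2]), 5.4)
scene glue 278 [0.699 0.378 0.093] (array([698.2, 381.7]), array([37.5, 43.6]), 7.5)
scene plain 161 [ 0.545 -0.266  0.056] (array([ 541.8, -264.9]), array([52.4, 25.6]), 20.3)
scene screws 134 [0.361 0.104 0.051] (array([357.4, 106.1]), array([47.5, 49.1]), 38.1)
```

Emit:
{"api": "step_arm", "payload": {"series": [[1,0.05,0,-0.3,1],[1,0.05,0,-0.4,1],[1,0.05,0,-0.4,1],[1,0.05,0,-0.4,1],[1,0.05,0,-0.4,1],[1,0.05,0,-0.4,1],[1,0.05,0,-0.4,1],[1,0.05,0,-0.4,1],[1,0.05,0,-0.4,1],[1,0.05,0,-0.4,1],[1,0.05,0,-0.4,1],[1,0.0,0,-0.4,1]]}}

```text
time: 1.35
tool_pos: [0.5387, 0.0, 0.1256]
tool_rot: [-3.141, -0.0, 2.534]
contact_force: [-0.5, -0.1, -0.1]
opening: 0.0919
```

Emit:
{"api": "step_arm", "payload": {"series": [[1,0,0,-0.2,1],[1,0,0,0,0],[1,0,0,0,0]]}}

```text
time: 1.65
tool_pos: [0.5388, 0.0, 0.1212]
tool_rot: [3.142, -0.0, 2.609]
contact_force: [-0.3, -0.1, -0.2]
opening: 0.0915
```

Run:
```python
from cell import sensors, vision
from h import *
print(sensors.observe())
d=vision.read_camera("wrist"); cv2.imwrite("pics/w1.png",d["pixels"])
q=cloud(d).reshape(-1,3)
for lab,a,b in[("block",.053,.063),("board",.014,.022)]:
    p=q[(q[:,2]>a)&(q[:,2]<b)&(abs(q[:,0]-.539)<.07)&(abs(q[:,1])<.06)]
    if len(p)>5: print(lab,len(p),rect(p[:,:2]))
```

```text
{'time': 1.65, 'qpos': array([-1.42283574e-01,  4.95192082e-01,  1.65238276e+00,  1.19436474e-04,
        9.94256988e-01, -1.18021504e+00]), 'qvel': array([ 0.00170558, -0.00873758, -0.00511525, -0.00027654,  0.0006083 ,
        0.00077302]), 'joint_efforts': array([-6.81446589e-03, -4.63984108e+01, -2.01418877e+01, -4.80090312e-03,
        9.30819637e-02, -9.94520355e-02]), 'tool_pos': array([5.38755533e-01, 3.27995851e-05, 1.21229651e-01]), 'tool_rot': array([ 3.14159114e+00, -2.59281769e-04,  2.60866267e+00]), 'contact_force': array([-0.29055705, -0.12342667, -0.20072985]), 'torque': array([0.03055579, 0.02790701, 0.02676927]), 'opening': 0.09153963327756218}
block 2050 (array([5.385e+02, 1.000e-01]), array([24. , 49.7]), 58.7)
board 7882 (array([ 5.392e+02, -4.000e-01]), array([ 80.3, 101. ]), 59.6)
```

View pics/w1.png

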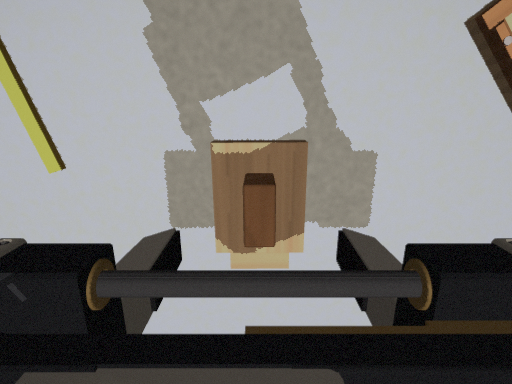

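The block is centred between the fingers and square to the jaws, at about (260,210). I'll go down and grip.

Emit:
{"api": "step_arm", "payload": {"series": [[1,0,0,-0.6,0],[1,0,0,-0.6,0],[1,0,0,-0.6,0],[1,0,0,-0.6,0],[1,0,0,-0.5,0],[1,0,0,-0.35,0],[1,0,0,0,0],[1,0,0,0,0]], "squeeze": 35}}

```text
time: 2.5
tool_pos: [0.539, -0.0, 0.0403]
tool_rot: [3.141, 0.0, 2.611]
contact_force: [0.7, 0.3, 1.0]
opening: 0.0916
```

Emit:
{"api": "step_arm", "payload": {"series": [[0.2,0,0,0,0],[0.2,0,0,0,0],[0.2,0,0,0,0],[0,0,0,0,0],[0,0,0,0,0],[0,0,0,0,0],[0,0,0,0,0],[0,0,0,0,0]], "squeeze": 35}}

```text
time: 3.3
tool_pos: [0.5388, 0.0, 0.04]
tool_rot: [3.141, 0.0, 2.611]
contact_force: [-0.1, -0.1, 0.1]
opening: 0.0326
```

Emit:
{"api": "step_arm", "payload": {"series": [[0,0,0,0,0],[0,0,0,0,0],[0,0,0,0,0],[0,0,0,0,0]]}}

```text
time: 3.7
tool_pos: [0.5388, 0.0, 0.04]
tool_rot: [3.141, 0.0, 2.611]
contact_force: [0.5, 0.5, -0.0]
opening: 0.0236
```

Emit:
{"api": "step_arm", "payload": {"series": [[0,0,0,0.3,0],[0,0,0,0.6,0],[0,0,0,0.8,0],[0,0,0,0.8,0.3],[0,0,0.4,0.8,1],[0,0,0.6,0.8,1],[0,0,0.8,0.7,1],[0,0,0.8,0.6,1],[0,0,0.8,0.5,1],[0,0,0.6,0.3,1],[0,0,0.4,0.2,1],[0,0,0.2,0,1]]}}

```text
time: 4.9
tool_pos: [0.5388, 0.1161, 0.2013]
tool_rot: [3.141, 0.002, -3.004]
contact_force: [-0.3, 0.2, -1.7]
opening: 0.0237
```

Emit:
{"api": "step_arm", "payload": {"series": [[0,0,0,0,0],[0,0,0,0,0],[0,0,0,0,0]]}}

```text
time: 5.2
tool_pos: [0.5386, 0.1146, 0.1999]
tool_rot: [3.142, -0.0, -3.01]
contact_force: [-1.2, 0.5, -1.5]
opening: 0.0237
```

Run:
```python
from cell import sensors, vision
from h import *
s=sensors.observe(); print(s['tool_pos'],s['tool_rot'],s['opening'],s['contact_force'])
for n in["wrist","scene","side"]:
    d=vision.read_camera(n); cv2.imwrite(f"pics/{n}2.png",d["pixels"]);np.savez(f"pics/{n}2.npz",**d)
```

```text
[0.53863937 0.11463146 0.19994241] [ 3.14157966e+00 -3.78557779e-04 -3.01033699e+00] 0.023735744683015474 [-1.19045086  0.54956863 -1.51398365]
```

View pics/wrist2.png

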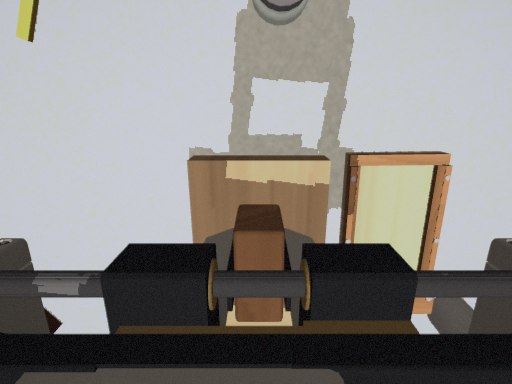

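The wrist view shows the board held squarely. The jig is on the right, with its rear wall at about row 160 and its fences at columns 350 and 440. I'll measure both.

Run:
```python
from h import *
d=dict(np.load("pics/wrist2.npz")); W=cloud(d);q=W.reshape(-1,3);q=q[~np.isnan(q[:,0])]
sel=lambda a,b,x0,x1,y0,y1:q[(q[:,2]>a)&(q[:,2]<b)&(q[:,0]>x0)&(q[:,0]<x1)&(q[:,1]>y0)&(q[:,1]<y1)]
p=sel(.008,.045,.45,.75,.18,.4); print("hist",np.histogram(p[:,2],bins=np.arange(.008,.046,.002)))
f=sel(.0235,.029,.45,.75,.18,.4); print("fence",len(f),rect(f[:,:2]))
fl=sel(.009,.015,.45,.75,.2,.4); print("floor",len(fl),rect(fl[:,:2]))
rw=sel(.0175,.0225,.45,.56,.18,.4); print("rear",rect(rw[:,:2]))
al=sel(.009,.045,.45,.75,.18,.4);print("all",rect(al[:,:2]))
# in jig-ish frame edges
for th in np.deg2rad([7.0,7.5,8.0]):
    R=np.array([[np.cos(th),np.sin(th)],[-np.sin(th),np.cos(th)]])
    F=f[:,:2]@R.T; L=fl[:,:2]@R.T;A=al[:,:2]@R.T;
    print(np.rad2deg(th),"fence y",np.percentile(F[:,1],[.5,99.5]).round(4),"floor y",np.percentile(L[:,1],[1,99]).round(4),"floor xmin",np.percentile(L[:,0],1).round(4),"all xmin,y",np.percentile(A[:,0],.5).round(4),np.percentile(A[:,1],[.5,99.5]).round(4))
# held board
b=sel(.205,.225,.45,.65,.05,.18);print("blocktop",len(b),b.mean(0).round(4),rect(b[:,:2]))
b=sel(.165,.185,.40,.65,.03,.2);print("boardtop",len(b),b[:,2].mean(),rect(b[:,:2]))
A=np.c_[b[:,:2],np.ones(len(b))];print("plane slopes",np.linalg.lstsq(A,b[:,2],rcond=None)[0])
d0=dict(np.load("pics/scene0.npz"));W=cloud(d0).reshape(-1,3)
for n in["scene0","side0"]:
    q=cloud(dict(np.load(f"pics/{n}.npz"))).reshape(-1,3);q=q[~np.isnan(q[:,0])]
    q=q[(q[:,0]>.63)&(q[:,0]<.72)&(q[:,1]>.21)&(q[:,1]<.35)&(q[:,2]>.034)&(q[:,2]<.039)];print(n,"lip",rect(q[:,:2]),q[:,:2].mean(0))
```

```text
hist (array([  94, 1385, 4706,  349,  230,  483, 1226,  517,  656,  930,   88,
         50,   68,   97,  316,   64,   46,   57]), array([0.008, 0.01 , 0.012, 0.014, 0.016, 0.018, 0.02 , 0.022, 0.024,
       0.026, 0.028, 0.03 , 0.032, 0.034, 0.036, 0.038, 0.04 , 0.042,
       0.044]))
fence 1751 (array([606.3, 298.8]), array([246.4, 129.7]), 25.3)
floor 6353 (array([602.3, 296.6]), array([259.5, 134.1]), 24.0)
rear (array([527.5, 268.4]), array([ 74.8, 109.4]), 7.3)
all (array([602.2, 296.8]), array([259.6, 134.5]), 24.0)
7.0 fence y [0.1478 0.3083] floor y [0.1484 0.284 ] floor xmin 0.5205 all xmin,y 0.5193 [0.1477 0.3069]
7.499999999999999 fence y [0.143  0.3021] floor y [0.1434 0.2778] floor xmin 0.5219 all xmin,y 0.5213 [0.143  0.3007]
8.0 fence y [0.1381 0.2959] floor y [0.1384 0.2715] floor xmin 0.5233 all xmin,y 0.5231 [0.1382 0.2945]
blocktop 4380 [0.5316 0.1133 0.2169] (array([538.5, 114.4]), array([50.9, 42.8]), 8.4)
boardtop 10129 0.17754230069438193 (array([548.6, 115.4]), array([120.4,  80.4]), 7.3)
plane slopes [-0.04794715 -0.00415949  0.20256599]
scene0 lip (array([660.6, 286.6]), array([ 47.4, 111.4]), 8.5) [0.66107779 0.28372376]
side0 lip (array([659.2, 287.2]), array([ 48.6, 117. ]), 7.3) [0.65970459 0.28444154]
```

Run:
```python
from h import *
def tf(p,th): R=np.array([[np.cos(th),np.sin(th)],[-np.sin(th),np.cos(th)]]); return p@R.T
d=dict(np.load("pics/wrist2.npz")); W=cloud(d);px=d["pixels"]
W[200:,:]=np.where(np.zeros(1)>0,0,W[200:,:])
q=W[140:240,340:460].reshape(-1,3)
f=q[(q[:,2]>.0245)&(q[:,2]<.0285)]
rt=q[(q[:,2]>.0185)&(q[:,2]<.0225)]
fl=q[(q[:,2]>.0105)&(q[:,2]<.0135)]
print(len(f),len(rt),len(fl))
# fence: two lines, split by y after rotation
t=tf(f[:,:2],np.deg2rad(7.5)); m=np.median(t[:,1]); mid=(t[:,1].min()+t[:,1].max())/2
for s in (t[:,1]<mid,t[:,1]>mid):
    g=f[s][:,:2]; a=np.polyfit(g[:,0],g[:,1],1); print("fence",len(g),np.rad2deg(np.arctan(a[0])),t[s][:,1].min().round(4),t[s][:,1].max().round(4),np.median(t[s][:,1]).round(4),t[s][:,0].min().round(4))
t2=tf(fl[:,:2],np.deg2rad(7.5));print("floor",np.percentile(t2,[1,99],axis=0).round(4))
t3=tf(rt[:,:2],np.deg2rad(7.5)); print("rear",np.percentile(t3,[2,50,98],axis=0).round(4)); 
q=cloud(d)[:235].reshape(-1,3); b=q[(q[:,2]>.1745)&(q[:,2]<.182)&(abs(q[:,0]-.535)<.06)&(abs(q[:,1]-.115)<.06)]
A=np.c_[b[:,:2],np.ones(len(b))];c=np.linalg.lstsq(A,b[:,2],rcond=None)[0];print("board",len(b),c,b[:,2].mean(),rect(b[:,:2]))
h=(np.clip(np.nan_to_num(W[...,2]),0,.05)/.05*255).astype(np.uint8)
cv2.imwrite("pics/j.png",cv2.resize(np.hstack([px[130:330,320:470],cv2.applyColorMap(h,2)[130:330,320:470]]),None,fx=2.6,fy=2.6,interpolation=0))
```

```text
1131 1549 4902
fence 509 8.003604458782508 0.1429 0.1525 0.1468 0.5343
fence 622 8.164264915663868 0.2415 0.2532 0.2476 0.5333
floor [[0.5319 0.1436]
 [0.6263 0.2403]]
rear [[0.5215 0.1433]
 [0.5301 0.2027]
 [0.6156 0.2486]]
board 8981 [0.00442356 0.00277329 0.17565879] 0.17821036874792576 (array([511.5, 110.6]), array([45.7, 80.4]), 7.3)
```

View pics/j.png

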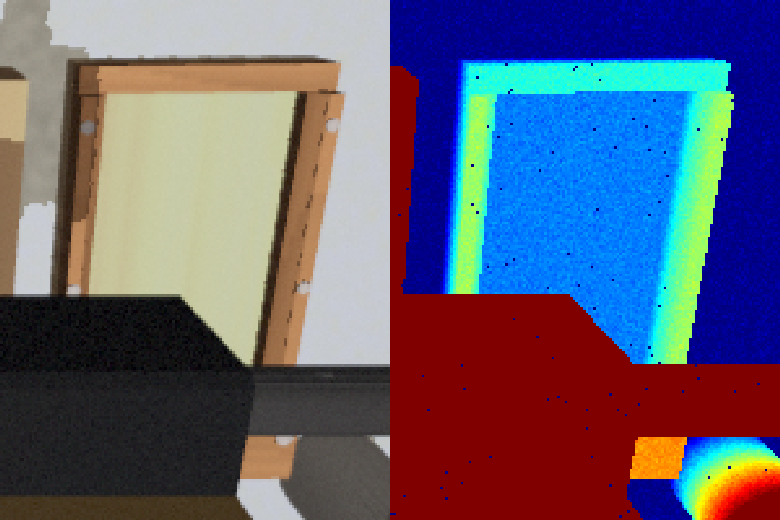

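Run:
```python
from h import *
d=dict(np.load("pics/wrist2.npz")); W=cloud(d)
Z=cv2.medianBlur(np.nan_to_num(W[...,2]).astype(np.float32),3)
K=d["camera_matrix"];P=d["pose"]
def ray(u,v,z):
    r=P[:3,:3]@np.array([(u-K[0,2])/K[0,0],(v-K[1,2])/K[1,1],1]);return (P[:3,3]+r*(z-P[2,3])/r[2])[:2]
L=[];R=[]
for v in range(168,262):
    row=Z[v,335:460]; i=np.where((row>.0225)&(row<.03))[0]
    if len(i)<3: continue
    if v<240: L.append(ray(335+i[0]-.5,v,.026))
    R.append(ray(335+i[-1]+.5,v,.026))
L=np.array(L);R=np.array(R)
def fit(A):
    for _ in range(4):
        p=np.polyfit(A[:,0],A[:,1],1);e=A[:,1]-np.polyval(p,A[:,0]);A=A[abs(e)<2*e.std()+1e-4]
    return p,e.std(),len(A)
for n,A in(("L",L),("R",R)):
    p,e,k=fit(A);print(n,np.rad2deg(np.arctan(p[0])),np.polyval(p,[.53,.56,.6]).round(4),e.round(5),k)
# rear wall outer top edge
T=[]
for u in range(352,440):
    c=Z[140:170,u];i=np.where(c>.016)[0]
    if len(i):T.append(ray(u,140+i[0]-.5,.020)[::-1])
p,e,k=fit(np.array(T));print("rear heading",np.rad2deg(np.arctan(-p[0])),"x at y .24,.26,.28",np.polyval(p,[.24,.26,.28]).round(4),e)
```

```text
L 8.302502417988388 [0.2131 0.2175 0.2234] 0.00032 72
R 8.034455618704273 [0.3248 0.329  0.3347] 0.00034 94
rear heading 7.432794928554831 x at y .24,.26,.28 [0.4939 0.4912 0.4886] 2.7722533251991384e-17
```

The jig origin comes out at about (0.570, 0.275), heading about 7.8°; the rear wall and the lip agree on it. I'll move over the pocket, aiming for jig x −11.

Emit:
{"api": "step_arm", "payload": {"series": [[0,0.08,0.3,0,0.06],[0,0.08,0.6,0,0],[0,0.08,0.8,-0.2,0],[0,0.08,0.8,-0.4,0],[0,0.1,0.8,-0.4,0],[0,0.1,0.8,-0.5,0],[0,0.1,0.8,-0.5,0],[0,0.1,0.7,-0.5,0],[0,0.1,0.46,-0.5,0],[0,0,0.3,-0.5,0],[0,0,0,-0.5,0],[0,0,0,0,0]]}}

```text
time: 6.55
tool_pos: [0.5581, 0.2732, 0.0976]
tool_rot: [-3.141, -0.004, -3.004]
contact_force: [-0.4, -0.1, -0.2]
opening: 0.0235
```

Emit:
{"api": "step_arm", "payload": {"series": [[0,0,0,0,0],[0,0,0,0,0]]}}

```text
time: 6.75
tool_pos: [0.5598, 0.2735, 0.1008]
tool_rot: [3.141, 0.001, -3.004]
contact_force: [0.3, -0.1, -0.9]
opening: 0.0241
```

Run:
```python
from cell import sensors, vision
from h import *
s=sensors.observe(); print(s['tool_pos'],s['tool_rot'],s['opening'],s['contact_force'])
ims=[]
for n,(u,v) in {"side":(235,168),"scene":(312,174)}.items():
    d=vision.read_camera(n);np.savez(f"pics/{n}3.npz",**d)
    ims.append(cv2.resize(d["pixels"][v-60:v+50,u-55:u+55],(400,400),interpolation=cv2.INTER_CUBIC))
cv2.imwrite("pics/z3.png",np.hstack(ims))
d=vision.read_camera("wrist");cv2.imwrite("pics/w3.png",d["pixels"]);np.savez("pics/wrist3.npz",**d)
```

```text
[0.55984295 0.27349226 0.10076272] [ 3.14138933e+00  1.30171949e-03 -3.00442856e+00] 0.024090123783587474 [ 0.25979941 -0.05244633 -0.85397805]
```

View pics/z3.png

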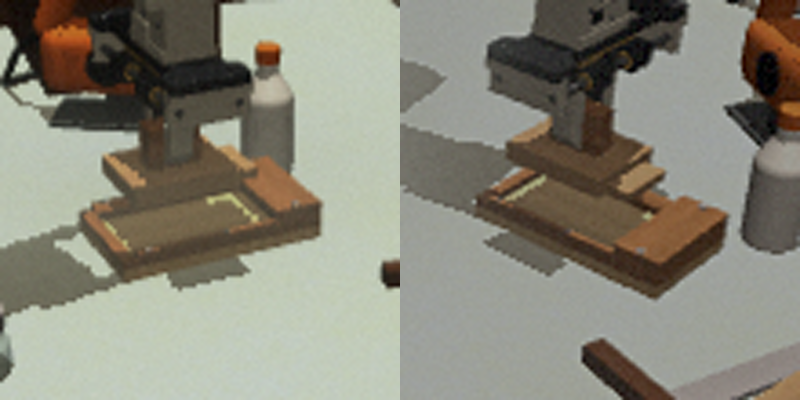

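View pics/w3.png

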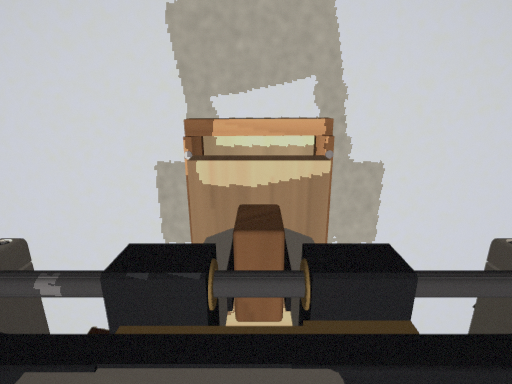

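The board hangs over the pocket with its tongue towards the lip. In the wrist view the rear wall spans columns 184–333 and the board 187–331, so it looks centred. I'll check that with numbers.

Run:
```python
from h import *
d=dict(np.load("pics/wrist3.npz"));W=cloud(d);Z=cv2.medianBlur(np.nan_to_num(W[...,2]).astype(np.float32),3)
K=d["camera_matrix"];P=d["pose"]
def ray(u,v,z):
    r=P[:3,:3]@np.array([(u-K[0,2])/K[0,0],(v-K[1,2])/K[1,1],1]);return (P[:3,3]+r*(z-P[2,3])/r[2])[:2]
th=np.deg2rad(7.8);R=np.array([[np.cos(th),np.sin(th)],[-np.sin(th),np.cos(th)]]);o=np.array([.57,.275])
for v in range(120,136,3):
    i=np.where((Z[v]>.017)&(Z[v]<.024))[0];print(v,i[0],i[-1],[(R@(ray(u,v,.02)-o)*1e3).round(1) for u in(i[0]-.5,i[-1]+.5)])
for v in range(165,235,14):
    i=np.where((Z[v]>.07)&(Z[v]<.09)&(abs(np.arange(512)-260)<90))[0];print(v,i[0],i[-1],[(R@(ray(u,v,.0788)-o)*1e3).round(1) for u in(i[0]-.5,i[-1]+.5)])
c=[np.where(Z[110:150,u]>.017)[0][0]+110 for u in(200,230,260,290,320)];print([ (R@(ray(u,v-.5,.02)-o)*1e3).round(1) for u,v in zip((200,230,260,290,320),c)])
```

```text
120 184 333 [array([-78.6, -54.7]), array([-78.6,  54.4])]
123 184 332 [array([-76.5, -54.9]), array([-76.4,  53.8])]
126 184 332 [array([-74.3, -55. ]), array([-74.3,  54. ])]
129 184 332 [array([-72.2, -55.2]), array([-72.2,  54.1])]
132 184 332 [array([-70. , -55.3]), array([-70. ,  54.3])]
135 185 333 [array([-67.8, -54.8]), array([-67.8,  55.2])]
165 187 330 [array([-57.2, -40.5]), array([-57.2,  40. ])]
179 188 329 [array([-49.2, -40.5]), array([-49.1,  40. ])]
193 189 328 [array([-40.9, -40.5]), array([-40.8,  40. ])]
207 190 327 [array([-32.3, -40.5]), array([-32.3,  40. ])]
221 191 326 [array([-23.6, -40.6]), array([-23.5,  40. ])]
[array([-79.6, -42.7]), array([-79.6, -20.9]), array([-79.6,   0.9]), array([-79.6,  22.7]), array([-80.3,  44.5])]
```

The jig centre is at y −0.3 mm and the board centre at −0.2 mm, with headings matched. I'll lower it.

Emit:
{"api": "step_arm", "payload": {"series": [[0,0,0,-0.3,0],[0,0,0,-0.4,0],[0,0,0,-0.4,0],[0,0,0,-0.3,0],[0,0,0,-0.2,0],[0,0,0,-0.1,0],[0,0,0,-0.08,0],[0,0,0,0,0],[0,0,0,0,0],[0,0,0,0,0]]}}

```text
time: 7.9
tool_pos: [0.5595, 0.2741, 0.0559]
tool_rot: [3.141, 0.001, -3.004]
contact_force: [-0.4, 0.1, -1.0]
opening: 0.0239
```

Emit:
{"api": "step_arm", "payload": {"series": [[0,0,0,-0.06,0],[0,0,0,-0.05,0],[0,0,0,-0.04,0],[0,0,0,0,0],[0,0,0,0,0]]}}

```text
time: 8.4
tool_pos: [0.5593, 0.274, 0.052]
tool_rot: [3.141, 0.0, -3.004]
contact_force: [-1.7, -0.0, 1.5]
opening: 0.0236
```

Emit:
{"api": "step_arm", "payload": {"series": [[0,0,0,-0.02,0],[0,0,0,0,0],[0,0,0,0,0]]}}

```text
time: 8.7
tool_pos: [0.5593, 0.274, 0.052]
tool_rot: [3.141, 0.0, -3.004]
contact_force: [-3.5, -0.7, 5.6]
opening: 0.0239
```

Run:
```python
from cell import sensors, vision
from h import *
s=sensors.observe(); print(s['tool_pos'],s['contact_force'])
ims=[]
for n,(u,v) in {"side":(235,168),"scene":(312,174)}.items():
    d=vision.read_camera(n)
    ims.append(cv2.resize(d["pixels"][v-60:v+50,u-55:u+55],(400,400),interpolation=cv2.INTER_CUBIC))
cv2.imwrite("pics/z4.png",np.hstack(ims))
d=vision.read_camera("wrist");cv2.imwrite("pics/w4.png",d["pixels"]);np.savez("pics/wrist4.npz",**d)
W=cloud(d);q=W[150:235,195:320].reshape(-1,3);b=q[(q[:,2]>.022)&(q[:,2]<.038)];print(len(b),b[:,2].mean(),np.linalg.lstsq(np.c_[b[:,:2],np.ones(len(b))],b[:,2],rcond=None)[0])
```

```text
[0.55927856 0.27404118 0.05198694] [-3.45663468 -0.69913403  5.62282056]
8179 0.03023188637588211 [0.02152841 0.00531281 0.01743076]
```

View pics/z4.png

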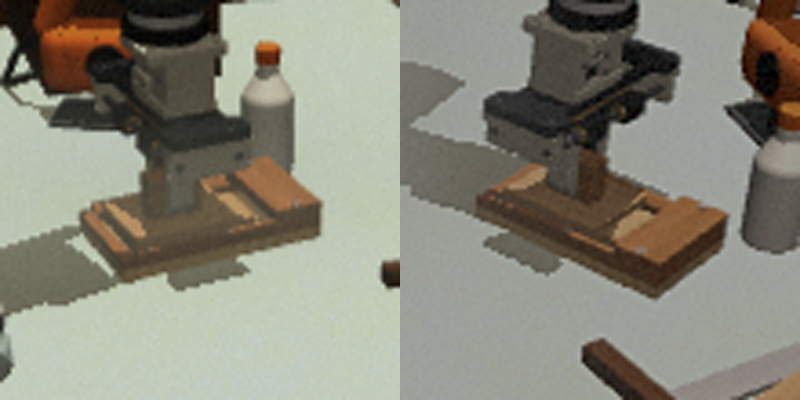

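View pics/w4.png

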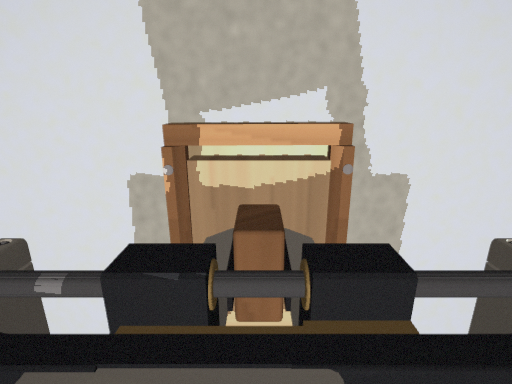

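The board is flat in the pocket: its top is at z = 0.0302 (nominal 0.030), with light contact of about 5 N and its full width between the fences. Next I'll slide it along the jig's x.

Emit:
{"api": "step_arm", "payload": {"series": [[0,0.06,0.008,0,0],[0,0.08,0.011,0,0],[0,0.08,0.011,0,0],[0,0.08,0.011,0,0],[0,0.08,0.011,0,0],[0,0.08,0.011,0,0],[0,0.08,0.011,0,0],[0,0.08,0.011,0,0],[0,0.08,0.011,0,0],[0,0.06,0.008,0,0],[0,0,0,0,0],[0,0,0,0,0]]}}

```text
time: 10.05
tool_pos: [0.5783, 0.2768, 0.052]
tool_rot: [3.141, 0.001, -3.003]
contact_force: [-2.5, -1.4, 6.6]
opening: 0.0238
```

Emit:
{"api": "step_arm", "payload": {"series": [[0,0.05,0.006,0,0],[0,0.05,0.006,0,0],[0,0.05,0.006,0,0],[0,0.05,0.006,0,0],[0,0.05,0.006,0,0],[0,0,0,0,0],[0,0,0,0,0]]}}

```text
time: 10.75
tool_pos: [0.5827, 0.2773, 0.052]
tool_rot: [-3.141, -0.004, -3.003]
contact_force: [-11.3, -2.4, 10.4]
opening: 0.0239
```

Emit:
{"api": "step_arm", "payload": {"series": [[0,0.04,0.004,0,0],[0,0.04,0.004,0,0],[0,0.04,0.004,0,0],[0,0.04,0.004,0,0],[0,0.04,0.004,0,0],[0,0,0,0,0],[0,0,0,0,0]]}}

```text
time: 11.45
tool_pos: [0.5869, 0.2779, 0.0521]
tool_rot: [-3.141, -0.005, -3.003]
contact_force: [-13.3, -2.1, 13.5]
opening: 0.0241
```

Emit:
{"api": "step_arm", "payload": {"series": [[0,0.03,0.003,0,0],[0,0.03,0.003,0,0],[0,0,0,0,0],[0,0,0,0,0]]}}

```text
time: 11.85
tool_pos: [0.588, 0.2781, 0.0521]
tool_rot: [-3.141, -0.006, -3.003]
contact_force: [-15.3, -2.7, 13.8]
opening: 0.0236
```

Emit:
{"api": "step_arm", "payload": {"series": [[0,0.03,0.003,0,0],[0,0.03,0.003,0,0],[0,0,0,0,0],[0,0,0,0,0]]}}

```text
time: 12.25
tool_pos: [0.5881, 0.278, 0.0519]
tool_rot: [-3.141, -0.009, -3.003]
contact_force: [-18.9, -2.1, 16.0]
opening: 0.024
```

The TCP stopped at x = 0.5881, where home was predicted at 0.5878, while the force rose to 19 N. That suggests the shoulder is on the lip. I'll check with the cameras.

Run:
```python
from cell import sensors, vision
from h import *
s=sensors.observe(); print(s['time'],s['tool_pos'],s['tool_rot'],s['contact_force'],s['torque'])
ims=[]
for n,(u,v) in {"side":(240,168),"scene":(318,178)}.items():
    d=vision.read_camera(n)
    ims.append(cv2.resize(d["pixels"][v-35:v+35,u-35:u+35],(400,400),interpolation=cv2.INTER_CUBIC))
cv2.imwrite("pics/z5.png",np.hstack(ims))
d=vision.read_camera("wrist");cv2.imwrite("pics/w5.png",d["pixels"])
W=cloud(d);K=d["camera_matrix"];P=d["pose"]
q=W[170:235,200:315].reshape(-1,3);b=q[(q[:,2]>.027)&(q[:,2]<.034)];print(len(b),b[:,2].mean(),np.linalg.lstsq(np.c_[b[:,:2],np.ones(len(b))],b[:,2],rcond=None)[0])
Z=np.nan_to_num(W[...,2])
th=np.deg2rad(7.8);R=np.array([[np.cos(th),np.sin(th)],[-np.sin(th),np.cos(th)]]);o=np.array([.57,.275])
p=b[:,:2]-o;p=p@R.T;print("board rear jig x",np.percentile(p[:,0],.5), "expected -32")
for u in(215,260,300):
    c=Z[:,u];i=np.where((c[120:230]>.026))[0]+120;print(u,i[0],(R@(W[i[1],u,:2]-o)).round(4))
```

```text
12.25 [0.58812001 0.27800281 0.05192808] [-3.14101792 -0.00938126 -3.00263134] [-18.9301033   -2.10097736  15.97935746] [-0.22093353  2.6315868   0.04571275]
5911 0.030322242744082923 [-0.00229706  0.00117398  0.03128919]
board rear jig x -0.02600068302732418 expected -32
215 159 [-0.0314 -0.0242]
260 160 [-0.0309  0.0009]
300 159 [-0.0318  0.023 ]
```

View pics/z5.png

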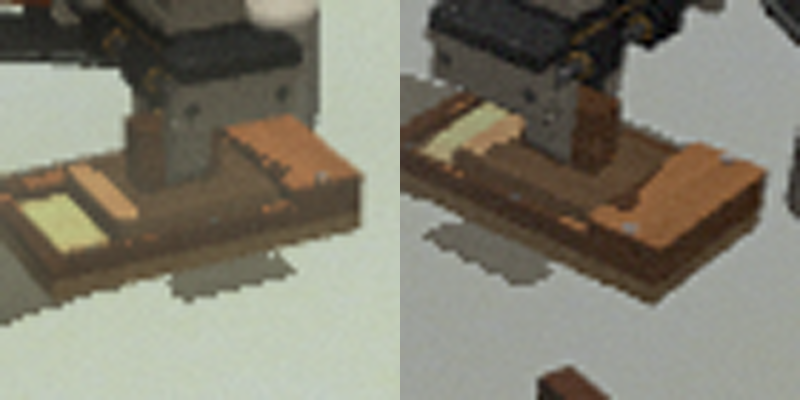

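View pics/w5.png

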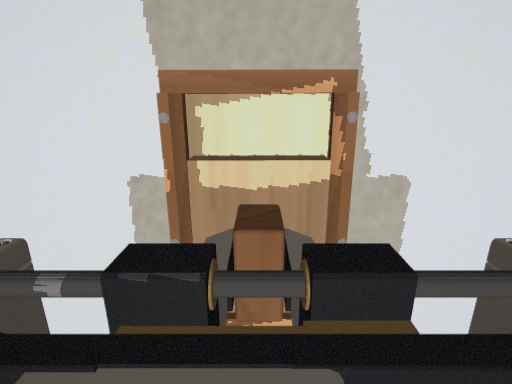

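The board's rear edge is at jig x −31.4 to −32 (home is −32), its top is flat, and no gap shows at the lip in either view. One more small push will confirm the hard stop and add some margin.

Emit:
{"api": "step_arm", "payload": {"series": [[0,0.04,0.004,0,0],[0,0.03,0.004,0,0],[0,0,0,0,0],[0,0,0,0,0],[0,0,0,0,0],[0,0,0,0,0]]}}

```text
time: 13.0
tool_pos: [0.5883, 0.2781, 0.0519]
tool_rot: [-3.141, -0.013, -3.002]
contact_force: [-23.5, -4.0, 19.4]
opening: 0.0234
```

Emit:
{"api": "step_arm", "payload": {"series": [[0,0,0,0,0],[0,0,0,0,0],[0,0,0,0,0],[0,0,0,0,0],[0,0,0,0,0],[0,0,0,0,0],[0,0,0,0,0],[0,0,0,0,0]]}}

```text
time: 13.8
tool_pos: [0.5883, 0.278, 0.0518]
tool_rot: [-3.141, -0.013, -3.002]
contact_force: [-24.2, -3.8, 19.2]
opening: 0.0237
```

Run:
```python
from cell import sensors, vision, hand_in
from h import *
s=sensors.observe(); print(s['time'],s['tool_pos'],s['contact_force'])
d=vision.read_camera("wrist");W=cloud(d)
th=np.deg2rad(7.8);R=np.array([[np.cos(th),np.sin(th)],[-np.sin(th),np.cos(th)]]);o=np.array([.57,.275])
for u in(215,240,285,300):
    i=np.where(np.nan_to_num(W[120:230,u,2])>.026)[0]+120;print(u,i[0],(R@(W[i[1],u,:2]-o)).round(4))
q=W[170:235,200:315].reshape(-1,3);b=q[(q[:,2]>.027)&(q[:,2]<.034)];print(b[:,2].mean(),np.linalg.lstsq(np.c_[b[:,:2],np.ones(len(b))],b[:,2],rcond=None)[0])
print(hand_in())
```

```text
13.8 [0.5883158  0.27802881 0.05184547] [-24.20450073  -3.7927208   19.22220694]
215 159 [-0.0314 -0.0242]
240 159 [-0.0315 -0.0102]
285 159 [-0.0315  0.0148]
300 159 [-0.0316  0.023 ]
0.030317411931927107 [-0.00094131  0.00146721  0.03044486]
the job is handed in; nothing more can be done
None
```

I took the tongued board by its grip block, set it flat in the jig pocket with the tongue towards the lip, and slid it home. I handed the job in at about 14 s with the board still gripped and pressed against the spring.

**Last checks:**
- **Position:** the board's rear edge measured at jig x −31.5 mm (home is −32). The tool stopped at x = 0.5883 m, against a predicted 0.588.
- **Hard stop:** the last 1.75 mm of commanded push moved the tool only 0.2 mm, while the push rose from 19 to 24 N. That fits the shoulder being against the lip. The pose then stayed put for 0.8 s of holding.
- **Flatness:** the board's top is at z = 0.0303 m (nominal 0.030) with almost no slope.
- **Not confirmed:** the lip hides the stop bar, so I inferred its travel from the board's position and the forces. The tool is tilted about 0.013 rad from the push.
- **Other objects:** I never moved the arm against the plain board or the bystanders, but I didn't measure their positions again at the end.

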